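# Put the carver's gauges away in their foam-lined case

### The arm

A 6-joint arm with a two-finger parallel gripper is mounted at the origin on the work surface. World frame = base frame: x ahead of the robot, y to its left, z up, the work surface at z = 0. Lengths are in m, angles in rad, forces in N, time in s.
With the tool pointing down it reaches from about 0.275 to 1 m from the base axis. Payload 8.4 kg.
Tool frame: the origin (TCP) lies on the centre line of the jaws, within the pads' length; the fingertips stand 17 mm ahead of it and the grasp point (between the pads) lies 2 mm behind it (bot.tcp_to_tips is the z of the fingertips in the tool frame, in m); z points along the fingers, y is the line along which they close (so a half turn about z gives the same grasp; the last joint's range is limited). The gripper opens to 85 mm and grips with 20 to 120 N. Pads are 22 mm wide; open, the fingers measure 114 mm over their backs; the gripper's body (76 mm by 85 mm) begins 54 mm behind the grasp point. The pads swing forward as they close: fully open they stand 13 mm farther back than shut.
Start: joints at [1.209, 0.353, 1.633, -0, 1.155, -0.002], TCP at [0.22, 0.585, 0.248] pointing down, gripper open.
Joint ranges: [-2.63, 2.63], [-0.92, 2.1], [0.06, 2.66], [-1.3, 4.44], [0, 2.69], [-3.02, 3.02]. Speed limits (rad/s): [2.22, 2.22, 2.79, 3.14, 3.14, 3.14].

### API

Orientations are given as a unit quaternion [x, y, z, w].
In Python, from workcell import bot, hand, kinematics, get_obs, vision, hand_in gives the robot as it stands. The module is installed in compiled form; this text tells all that it offers. Calls block until the motion is done:
- bot.reach(position, orientation): joint-space move of the TCP to a pose.
- bot.servo_line(position, ori=None, velocity=0.15): straight line of the TCP; ori=None keeps the orientation; velocity is the mean speed in m/s.
- bot.goto_joints(angles): joint-space move.
- hand.move_gripper(opening, strength=None): finger opening in m; strength is the grip in N (None keeps the last); returns when the fingers have stopped.
- bot.dwell(seconds).
- kinematics.solve_ik(position, orientation): joint angles nearest the present ones, or None.
- get_obs(): the state.
- vision.read_camera(name): name is "scene" or "top" or "wrist"; returns a dict with "frame" (480x640x3 uint8, red, green, blue), "intrinsics" (3x3 intrinsics, pixels), "view" (4x4, takes a point from world to camera coordinates). Camera axes: x right, y down, z forward; pixel columns grow to the right and rows downward; lengths in m; the calibration is good to about 2 mm. The wrist camera is an equidistant fisheye: a pixel r from the principal point sees the ray r / f radians off the axis. A picture is of the moment at which its call begins. There is no depth.
A pose or a line that the arm cannot do raises bot.IKError and nothing moves.
- hand_in(): hands the job in; it is judged then, once.
The state is a dict: "time_s": time; "joint_pos": joint angles; "joint_vel": joint speeds; "joint_efforts": joint torques, N m; "position": TCP position; "orientation": TCP orientation; "wrist_force": force on the tool from outside, world axes, zero at the start; "ft_torque": the same for the moment, N m; "gripper_width": finger opening in m; "grip_force": force on a finger pad.
Only numpy, scipy, OpenCV 4.12 (cv2) and the standard library are available. Lean on these libraries where they do the work, as an engineer would, in place of code of your own. Each camera call takes 0.05 s, during which the arm holds its last target. There are 200 camera calls.

### The job

Lift the cover off the case and lay it flat on the clear bench, press every gauge that lies on the bench fully home into its own cutout in the foam of the case, then put the cover back on the case so that it drops inside the rim and sits flat all round. Let go of everything, and leave the carved leaves where they lie.

Things in the scene. Friction and masses are not known exactly. Their poses are not given: they have to be found in the camera images.
- case: Wooden case, fixed, 232 mm (x) by 202 mm (y) outside, 52 mm high, walls 6 mm. Black foam inside, top 35 mm above the bench, with a shaped pocket per gauge. Origin: centre of the underside; z up. A gauge fully home has its origin 33 mm above this one (8 mm stands out of the foam); on an unpressed floor, 39 mm. Clear bench for the cover: x 0.33 to 0.61, y 0.20 to 0.46 m.
- tee: T-shaped depth gauge, 20 mm thick, flat, 0.12 kg; mirror-symmetric about x and top to bottom (fits either face up). Origin at mid-thickness; z normal to the flat faces. Brass crossbar x -28 to -12 mm, 64 mm along y; steel stem x -12 to 40 mm, 16 mm wide in y: grip it across y at the origin. May be absent.
- snap: Blue U-shaped snap gauge, 20 mm thick, flat, 0.12 kg; mirror-symmetric about x and top to bottom (fits either face up). Origin at mid-thickness; z normal to the flat faces. Back x -10 to 10 mm, 64 mm along y; two legs x 10 to 46 mm, each 16 mm wide, 32 mm apart. Grip the back across x at the origin, one finger in the gap. May be absent.
- plug: I-shaped plug gauge, 20 mm thick, flat, 0.12 kg; mirror-symmetric about x and top to bottom (fits either face up). Origin at mid-thickness; z normal to the flat faces. Aluminium stem x -20 to 20 mm, 16 mm wide in y (grip across y at the origin); square ends 16 mm along x, 40 mm along y, red at -x, green at +x. Fits either way round. May be absent.
- dial: Dial gauge with a white face, 20 mm thick, flat, 0.12 kg; mirror-symmetric about x and top to bottom (fits either face up). Origin at mid-thickness; z normal to the flat faces. Round steel body of 44 mm diameter centred on the origin (grip it across y), straight steel stem 14 mm wide reaching to x = 52 mm. May be absent.
- pocket_tee (a point): T-shaped pocket: point on its yellow floor where the gauge's origin belongs; x axis as the gauge's x must point. Outline: the gauge's plus 2 mm all round. The floor is a foam plug 6 mm below the black foam top as found; it bears the gauge's weight, yields to a push of about 6 N, sinks 6 mm to a stop and stays down (this point sinks with it).
- pocket_snap (a point): U-shaped pocket: point on its yellow floor where the gauge's origin belongs; x axis as the gauge's x must point. Outline: the gauge's plus 2 mm all round. The floor is a foam plug 6 mm below the black foam top as found; it bears the gauge's weight, yields to a push of about 6 N, sinks 6 mm to a stop and stays down (this point sinks with it).
- pocket_plug (a point): I-shaped pocket: point on its yellow floor where the gauge's origin belongs; x axis as the gauge's x must point (or reversed). Outline: the gauge's plus 2 mm all round. The floor is a foam plug 6 mm below the black foam top as found; it bears the gauge's weight, yields to a push of about 6 N, sinks 6 mm to a stop and stays down (this point sinks with it).
- pocket_dial (a point): Round-and-stem pocket: point on its yellow floor where the gauge's origin belongs; x axis as the gauge's x must point. Outline: the gauge's plus 2 mm all round. The floor is a foam plug 6 mm below the black foam top as found; it bears the gauge's weight, yields to a push of about 6 N, sinks 6 mm to a stop and stays down (this point sinks with it).
- cover: Loose wooden cover, 0.4 kg, on the case at first: plate 232 (x) by 202 mm (y), 6 mm thick, over a plug board 214 by 184 by 6 mm that drops inside the case walls. Origin: centre of the plug board's underside, 46 mm above the case's when seated; z up. Brass grip bar on top, 64 mm along x, 18 mm along y, from 12 to 40 mm above the origin. Fits turned half round. Gauges not home hold it up.
- leaf0: Loose carved wooden leaf ornament, about 60 mm across and 14 mm thick, lying beyond the case's right side; not to be disturbed. Origin: centre of the underside.
- leaf1: Loose carved wooden leaf ornament, about 60 mm across and 14 mm thick, lying beyond the gauges; not to be disturbed. Origin: centre of the underside.
- leaf2: Loose carved wooden leaf ornament, about 60 mm across and 14 mm thick, lying beyond the clear bench on the left; not to be disturbed. Origin: centre of the underside.
Mind the look-alikes: they are no part of the job. Leave any orange, pink or purple look-alike of the dial alone.

How it is judged:
By the outcome, as a careful person would: the job done as asked, in the order asked, and still so for the second after the job is handed in, with the robot touching nothing.
Of tee, snap, plug, dial only 3 to 4 are there at a start; the rules pass over those that are not, and their reading is None.
At some moment in a run one of tee, snap, plug, dial may be knocked a few centimetres aside while the robot is not near it.
Once in a run the grip may slacken for a moment while it holds something.
It also fails if it takes over 210 s, if anything falls off the work surface, if the arm or the gripper's body presses on something with over 40 N, if the wrist force passes 120 N, or if a joint passes its speed limit or range.

## Working session

There is one attempt and no reset: what is moved stays moved. The work goes in short steps, each a Python script; the robot and the scene stay as the last script left them, time stands still between calls to the robot, and variables do not carry over. Pictures are saved under pics/ and viewed, at most 14 in all, crops included, and the job is handed in when it is done.

```bash
mkdir -p pics; python3 - <<'E'
from workcell import *
import cv2,numpy as np
o=get_obs();print({k:np.round(v,3) for k,v in o.items()})
for n in("scene","top"):
    c=vision.read_camera(n);cv2.imwrite(f"pics/{n}0.png",c["frame"][:,:,::-1]);print(n,c["intrinsics"],np.round(c["view"],4).tolist())
E
```

```text
{'time_s': np.float64(0.0), 'joint_pos': array([ 1.209,  0.354,  1.634,  0.   ,  1.155, -0.002]), 'joint_vel': array([-0.001, -0.   , -0.001, -0.   , -0.001, -0.   ]), 'joint_efforts': array([ 3.0000e-03, -6.0526e+01, -3.4208e+01,  0.0000e+00,  9.0000e-03,
       -0.0000e+00]), 'position': array([0.22 , 0.585, 0.248]), 'orientation': array([ 0.179,  0.984, -0.001, -0.   ]), 'wrist_force': array([-0.744,  0.046, -0.173]), 'ft_torque': array([ 0.014, -0.   ,  0.052]), 'grip_force': np.float64(0.0), 'gripper_width': np.float64(0.085)}
scene [[538.5294951    0.         311.56092649]
 [  0.         538.5294951  233.96672803]
 [  0.           0.           1.        ]] [[0.741, 0.6715, -0.0034, -0.2513], [0.3989, -0.4443, -0.8022, -0.1634], [-0.5402, 0.593, -0.5971, 1.863], [0.0, 0.0, 0.0, 1.0]]
top [[528.56275632   0.         318.50073882]
 [  0.         528.56275632 238.6916316 ]
 [  0.           0.           1.        ]] [[0.0104, -0.9998, 0.014, -0.1304], [-0.9863, -0.0125, -0.1644, 0.4581], [0.1645, -0.0121, -0.9863, 1.1612], [0.0, 0.0, 0.0, 1.0]]
```

View pics/top0.png

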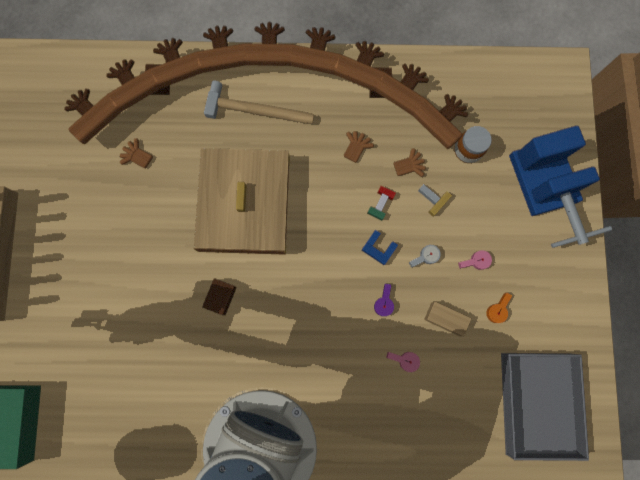

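View pics/scene0.png

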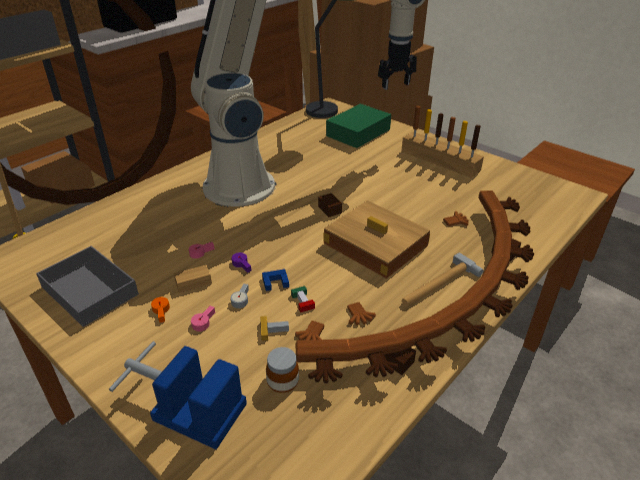

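```bash
cat > lib.py <<'E'
from workcell import *
import cv2,numpy as np
pi=np.pi
def snap(n,save=None):
    c=vision.read_camera(n); c["n"]=n
    if save: cv2.imwrite("pics/"+save,c["frame"][:,:,::-1])
    return c
def world(c,px,z):
    "pixels (N,2) -> world points on plane z"
    px=np.atleast_2d(np.asarray(px,float));K=c["intrinsics"]
    p=(px-K[:2,2])/[K[0,0],K[1,1]]
    if c["n"]=="wrist":
        r=np.linalg.norm(p,axis=1,keepdims=True)+1e-12
        d=np.c_[p/r*np.sin(r),np.cos(r)]
    else: d=np.c_[p,np.ones(len(p))]
    R=c["view"][:3,:3];C=-R.T@c["view"][:3,3];d=d@R
    return (C+d*((z-C[2])/d[:,2:]))[:,:2]
def pixel(c,P):
    P=np.atleast_2d(P)@c["view"][:3,:3].T+c["view"][:3,3];K=c["intrinsics"]
    if c["n"]=="wrist":
        s=np.linalg.norm(P[:,:2],axis=1,keepdims=True)+1e-12
        p=P[:,:2]/s*np.arctan2(s,P[:,2:])
    else: p=P[:,:2]/P[:,2:]
    return p*[K[0,0],K[1,1]]+K[:2,2]
def down(th): # tool down, jaw line (tool y) at world angle th
    a=(th+pi/2)/2; return [np.cos(a),np.sin(a),0,0]
def near(th,ref): # th modulo half turn nearest ref
    return th-pi*np.round((th-ref)/pi)
def ori(x,y,th): return down(near(th,np.arctan2(y,x)))
def ori_keep(x,y,th): return down(th)
def hsv(c): return cv2.cvtColor(c["frame"],cv2.COLOR_RGB2HSV)
def mask(c,lo,hi): return cv2.inRange(hsv(c),np.array(lo),np.array(hi))
def blobs(m,amin=15):
    cs,_=cv2.findContours(m,cv2.RETR_EXTERNAL,cv2.CHAIN_APPROX_NONE)
    return sorted([k for k in cs if cv2.contourArea(k)>=amin],key=cv2.contourArea,reverse=True)
E
python3 - <<'E'
from lib import *
c=snap("top")
h=hsv(c)
for p in [(241,196),(378,250),(388,191),(376,213),(430,254),(417,263),(440,204),(429,193),(383,202),(260,220)]: print(p,h[p[1],p[0]],world(c,p,.02).round(3))
m=mask(c,(20,140,120),(32,255,255));m[:,:225]=0;m[:,260:]=0
for k in blobs(m): 
    r=cv2.minAreaRect(world(c,k[:,0],.086).astype(np.float32)*1000);print(cv2.contourArea(k),r)
print(world(c,[(202,150),(289,151),(288,252),(196,250)],.058).round(3))
print("clear px",pixel(c,[[.33,.2,0],[.61,.2,0],[.61,.46,0],[.33,.46,0]]).round())
o=world(c,(241,196),.086)[0]
hand.move_gripper(.085)
bot.reach([o[0],o[1],.30],ori(*o,pi/2)); w=snap("wrist","w1.png");print(get_obs()["position"],get_obs()["orientation"],w["intrinsics"],w["view"].round(3).tolist(),get_obs()["time_s"])
E
```

```text
(241, 196) [ 22 147 135] [[0.561 0.057]]
(378, 250) [111 122  94] [[ 0.438 -0.263]]
(388, 191) [  1 206 126] [[ 0.578 -0.287]]
(376, 213) [ 72 117  87] [[ 0.525 -0.259]]
(430, 254) [  4  94 117] [[ 0.43  -0.382]]
(417, 263) [ 95  12 129] [[ 0.409 -0.352]]
(440, 204) [ 22 148 134] [[ 0.549 -0.409]]
(429, 193) [103  14 128] [[ 0.575 -0.384]]
(383, 202) [126   8 158] [[ 0.552 -0.275]]
(260, 220) [ 17  99 134] [[0.505 0.011]]
131.0 ((546.1549072265625, 50.08030319213867), (14.055963516235352, 57.02165222167969), 88.96231842041016)
[[ 0.659  0.144]
 [ 0.66  -0.055]
 [ 0.425 -0.057]
 [ 0.427  0.147]]
clear px [[176. 295.]
 [182. 177.]
 [ 73. 176.]
 [ 62. 294.]]
[0.54490646 0.04806635 0.29993356] [-4.30118807e-04  9.99999903e-01  7.94000647e-05 -4.69123687e-05] [[371.64829954   0.         314.13477207]
 [  0.         371.64829954 243.83047215]
 [  0.           0.           1.        ]] [[-0.0, 1.0, -0.0, -0.047], [0.951, 0.001, 0.308, -0.575], [0.308, -0.0, -0.951, 0.261], [0.0, 0.0, 0.0, 1.0]] 2.6667
```

View pics/w1.png

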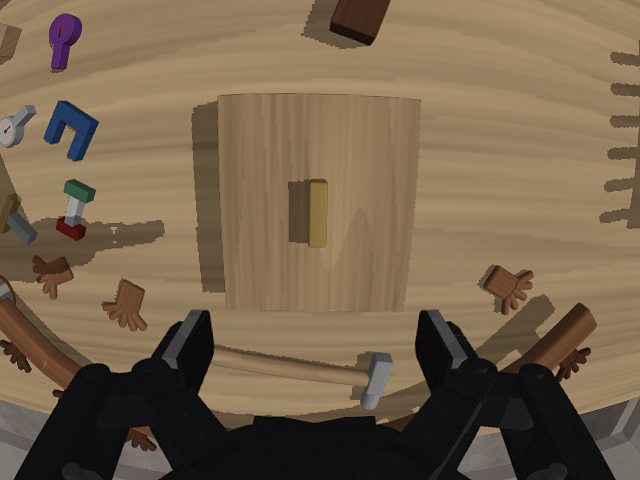

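```bash
python3 - <<'E'
from lib import *
w=snap("wrist")
print(world(w,[(219,95),(420,100),(404,311),(226,308)],.058).round(4))
m=mask(w,(20,120,100),(30,255,255));m[:,:280]=0;m[:,340:]=0;m[:170]=0;m[260:]=0
k=blobs(m)[0];pts=world(w,k[:,0],.086)
print(cv2.boundingRect(k),pts.min(0),pts.max(0),cv2.minAreaRect(pts.astype(np.float32)*1000))
E
```

```text
[[ 0.4311 -0.0471]
 [ 0.4353  0.1518]
 [ 0.6659  0.1494]
 [ 0.6621 -0.0532]]
(309, 182, 19, 65) [0.51662677 0.04194711] [0.57857265 0.05870343] ((547.55908203125, 50.36589050292969), (15.871631622314453, 62.168800354003906), 88.76325225830078)
```

```bash
python3 - <<'E'
from lib import *
x,y,yaw=.5478,.0502,-.02
q=ori(x,y,pi/2+yaw)
bot.reach([x,y,.20],q)
bot.servo_line([x,y,.079],velocity=.1)
hand.move_gripper(0,100);o=get_obs();print(o["gripper_width"],o["grip_force"],o["wrist_force"])
bot.servo_line([x,y,.22],velocity=.1);o=get_obs();print(o["gripper_width"],o["grip_force"],o["wrist_force"],o["time_s"])
X,Y=.47,.335
q2=ori(X,Y,pi/2)
bot.servo_line([X,Y,.22],ori=q2,velocity=.15)
snap("scene","s2.png")
o=get_obs();print(o["gripper_width"],o["grip_force"])
bot.servo_line([X,Y,.05],velocity=.1)
for z in np.arange(.046,.018,-.002):
    bot.servo_line([X,Y,z],velocity=.03)
    f=get_obs()["wrist_force"][2]
    if f>3: break
print(z,f,get_obs()["time_s"])
E
```

```text
0.016021562870318716 98.36228728294373 [-1.6016385   0.38826976  5.23521161]
0.01577974887805641 97.65594720840454 [-0.35249056  0.2143844  -4.46360932] 6.75
0.016242490960174025 97.67624974250793
0.03199999999999999 13.58282080474461 12.8
```

View pics/s2.png

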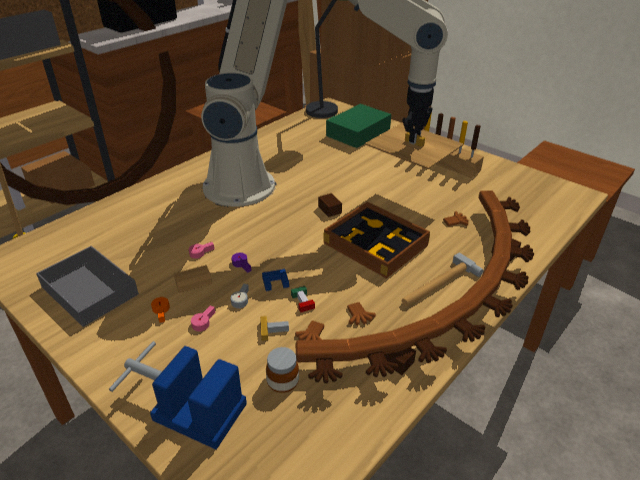

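```bash
python3 - <<'E'
from lib import *
hand.move_gripper(.06)
bot.servo_line([.47,.335,.20],velocity=.2)
bot.reach([.56,.05,.30],ori(.56,.05,pi/2)); w=snap("wrist","w2.png")
print(get_obs()["time_s"])
f=w["frame"][60:320,190:450];cv2.imwrite("pics/w2c.png",cv2.resize(f,None,fx=2.2,fy=2.2,interpolation=2)[:,:,::-1])
bot.reach([.53,-.30,.30],ori(.53,-.30,pi/2)); w=snap("wrist","w3.png")
E
```

```text
15.5333
```

View pics/w2c.png

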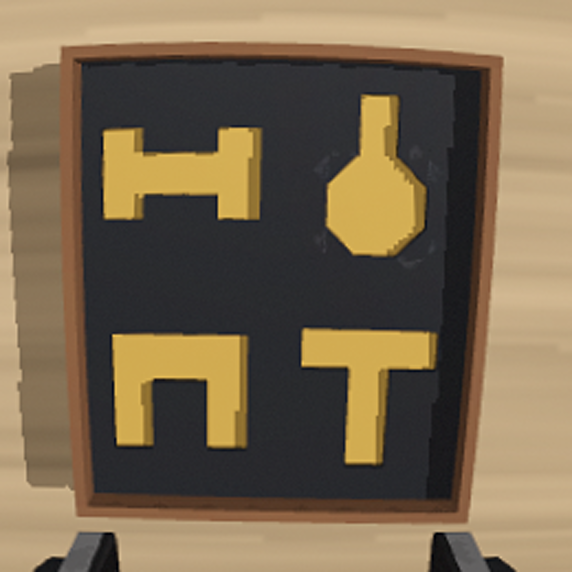

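View pics/w3.png

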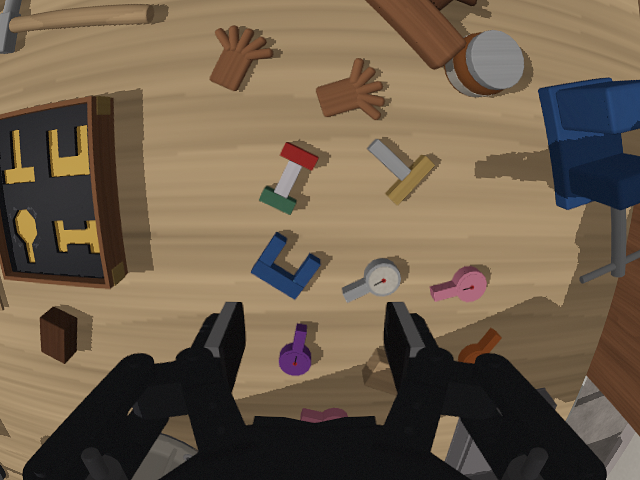

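```bash
cat >> lib.py <<'E'
CX=dict(tee=-4.76e-3,snap=13.26e-3,plug=0,dial=8.2e-3)   # area centroid on the gauge's x
CXP=dict(tee=-4.4e-3,snap=14.06e-3,plug=0,dial=9.2e-3)   # same for the pocket outline
D=dict(tee=pi/2,snap=0,plug=pi/2,dial=pi/2)              # jaw line relative to gauge x
def poly(P):
    m=cv2.moments((P*1000-P.mean(0)*1000).astype(np.float32)[:,None]);a=m["m00"]
    c=np.array([m["m10"],m["m01"]])/a
    return c/1000+P.mean(0),np.array([[m["mu20"],m["mu11"]],[m["mu11"],m["mu02"]]])/a,abs(a)
def seg(c,name,pocket):
    h=hsv(c);H,S,V=[h[:,:,i].astype(int) for i in range(3)]
    if pocket: m=(H>18)&(H<32)&(S>110)&(V>50)
    else:
        steel=(S<60)&(V>60); 
        m={"tee":steel|((H>=20)&(H<32)&(S>122)&(V>50)),"snap":(H>100)&(H<125)&(S>90),
           "plug":steel|((H>40)&(H<90)&(S>60))|(((H<6)|(H>174))&(S>140)),"dial":steel}[name]
    m=m.astype(np.uint8)*255
    return cv2.morphologyEx(m,cv2.MORPH_OPEN,np.ones((3,3))) if pocket else cv2.morphologyEx(m,cv2.MORPH_CLOSE,np.ones((3,3)))
def find(c,name,guess,pocket=False,save=None):
    z=.035 if pocket else .02
    best=None
    for k in blobs(seg(c,name,pocket),300):
        P=world(c,k[:,0],z); ctr,C,A=poly(P)
        if not 1100<A<4200: continue
        d=np.linalg.norm(ctr-guess)
        if best is None or d<best[0]: best=(d,k,P,ctr,C,A)
    if best is None: return None
    d,k,P,ctr,C,A=best
    w,v=np.linalg.eigh(C); ax=v[:,0] if name=="snap" else v[:,1]
    hc=poly(P[cv2.convexHull((P*1e4).astype(np.float32)[:,None],returnPoints=False)[:,0]])[0]
    if (hc-ctr)@ax<0: ax=-ax
    org=ctr-ax*(CXP if pocket else CX)[name]
    if save:
        f=c["frame"].copy();cv2.drawContours(f,[k],-1,(255,0,255),1)
        a=pixel(c,[[*org,z],[*(org+.03*ax),z]]).astype(int);cv2.arrowedLine(f,tuple(a[0].tolist()),tuple(a[1].tolist()),(0,255,0),1)
        cv2.imwrite("pics/"+save,f[:,:,::-1])
        c["ann"]=f
    return org,np.arctan2(ax[1],ax[0]),A,d
def look(xy,th,z=.14,save=None):
    "camera straight above xy, tool orientation th"
    t=th+pi/2
    bot.reach([xy[0]-.079*np.cos(t),xy[1]-.079*np.sin(t),z],down(th))
    return snap("wrist",save)
E
python3 - <<'E'
from lib import *
w=snap("wrist")
gs=dict(tee=(405,172),snap=(285,265),plug=(289,178),dial=(375,281))
for n,p in gs.items():
    g=world(w,p,.02)[0];r=find(w,n,g,save=f"d_{n}.png");print(n,r)
bot.reach([.63,.05,.25],ori(.63,.05,pi/2));w=snap("wrist")
for n,p in dict(tee=(.61,.01),snap=(.61,.1),plug=(.5,.1),dial=(.5,0)).items():
    print(n,find(w,n,p,True,save=f"p_{n}.png"))
E
```

```text
tee (array([ 0.56753902, -0.39359634]), np.float64(0.8747955572304296), 1878.3623647922066, np.float64(0.005062418436546798))
snap (array([ 0.43491106, -0.25773727]), np.float64(-0.5727104526652406), 2618.6888475853657, np.float64(0.006428228619144749))
plug (array([ 0.55351787, -0.27158798]), np.float64(-0.45180685760418265), 1850.0182356701616, np.float64(0.0017410334062760834))
dial (array([ 0.43551358, -0.3808542 ]), np.float64(2.0568953655524935), 2324.0245944693047, np.float64(0.00040145639747275947))
tee (array([0.5962063 , 0.00691096]), np.float64(1.5315246830024503), 2841.6335720276625, np.float64(0.015846032040369423))
snap (array([0.59387735, 0.110448  ]), np.float64(-1.5838581253907356), 2209.3050398784226, np.float64(0.016701285494843277))
plug (array([0.50029076, 0.09838313]), np.float64(3.125921257307525), 2276.5407727048378, np.float64(0.0016428089165685692))
dial (array([0.49277755, 0.01500588]), np.float64(-1.5861535553691632), 2252.253525480014, np.float64(0.009377922585709636))
```

```bash
cat >> lib.py <<'E'
PK=dict(tee=(.61,.1),snap=(.61,.005),plug=(.5,.005),dial=(.495,.095))
wrap=lambda a:(a+pi)%(2*pi)-pi
def fz(): return get_obs()["wrist_force"][2]
def plan(name,g,gy,p,py):
    best=None
    for f in ((0,pi) if name=="plug" else (0,)):
        d=wrap(py-gy+f)
        for k in range(-3,4):
            tg=gy+D[name]+k*pi; tp=tg+d
            c=max(abs(tg-np.arctan2(g[1],g[0])),abs(tp-np.arctan2(p[1],p[0])))
            if best is None or c<best[0]: best=(c,tg,tp)
    return best
def pick(name,g,gy,p,py,zt):
    c,tg,tp=plan(name,g,gy,p,py); print(name,"rel",round(c,2))
    # pocket, seen in the placing attitude
    w=look(p,tp,.15); p,py2,A,_=find(w,name,p,True,f"p_{name}.png"); tp+=((py2-py+pi/2)%pi)-pi/2
    print(" pocket",p.round(4),round(py2,3),round(A))
    w=look(g,tg); g,gy2,A,dist=find(w,name,g,False,f"d_{name}.png"); tg+=((gy2-gy+pi/2)%pi)-pi/2
    print(" gauge",g.round(4),round(gy2,3),round(A),"moved",round(dist,4))
    hand.move_gripper(.064 if name=="dial" else .036)
    bot.reach([*g,.10],down(tg)); bot.servo_line([*g,zt],velocity=.08)
    hand.move_gripper(0,60); bot.servo_line([*g,.15],velocity=.15)
    o=get_obs();print(" grip",o["gripper_width"].round(4),o["grip_force"].round(1),"t",o["time_s"])
    return p,tp
def place(p,tp,zt):
    bot.servo_line([*p,.15],ori=down(tp),velocity=.2)
    print(" width",get_obs()["gripper_width"].round(4))
    bot.dwell(.2);f0=fz()
    for off in [(0,0),(.0015,0),(-.0015,0),(0,.0015),(0,-.0015),(.002,.002),(-.002,.002),(.002,-.002),(-.002,-.002)]:
        bot.servo_line([p[0]+off[0],p[1]+off[1],zt+.039],velocity=.1)
        for z in np.arange(zt+.037,zt+.025,-.001):
            bot.servo_line([p[0]+off[0],p[1]+off[1],z],velocity=.02)
            if fz()-f0>4: break
        print(" contact",off,round(z-zt,4),round(fz()-f0,1))
        if z-zt<.0325: break
    w=get_obs()["gripper_width"]
    hand.move_gripper(w+.008); bot.servo_line([*p,.10],velocity=.15)
    return z-zt
def press(xy,th):
    hand.move_gripper(0); bot.reach([*xy,.09],down(th)); bot.dwell(.2);f0=fz()
    tips=bot.tcp_to_tips
    bot.servo_line([*xy,.052+tips],velocity=.08)
    for h in np.arange(.050,.036,-.001):
        bot.servo_line([*xy,h+tips],velocity=.02)
        if fz()-f0>22: break
    print(" pressed, tips at",round(h,4),get_obs()["position"][2]-tips,"f",round(fz()-f0,1))
    bot.servo_line([*xy,.12],velocity=.15)
E
python3 - <<'E'
from lib import *
w=snap("wrist")
import json
P={}
for n in PK:
    r=find(w,n,np.array(PK[n]),True);P[n]=(r[0].tolist(),float(r[1]));print(n,r[0].round(4),round(r[1],3),round(r[2]))
json.dump(P,open("P.json","w"))
print(bot.tcp_to_tips,get_obs()["time_s"])
n="plug";p,tp=pick(n,np.array([.5535,-.2716]),-.452,np.array(P[n][0]),P[n][1],.026)
snap("wrist","w4.png")
a=np.hstack([cv2.imread("pics/p_plug.png"),cv2.imread("pics/d_plug.png")]);cv2.imwrite("pics/a.png",cv2.resize(a,(800,300)))
json.dump((p.tolist(),float(tp)),open("cur.json","w"))
E
```

```text
tee [0.5981 0.0963] -0.01 2210
snap [0.5819 0.0031] -0.034 2842
plug [0.4927 0.0058] -1.585 2256
dial [0.5095 0.0982] 3.127 2276
0.017 20.075
plug rel 1.57
 pocket [0.4921 0.0053] -1.587 2306
 gauge [ 0.5532 -0.2715] 2.68 1855 moved 0.0003Traceback (most recent call last):
  File "<stdin>", line 9, in <module>
  File "lib.py", line 99, in pick
    o=get_obs();print(" grip",o["gripper_width"].round(4),o["grip_force"].round(1),"t",o["time_s"])
                              ^^^^^^^^^^^^^^^^^^^^^^^^
AttributeError: 'float' object has no attribute 'round'
```

```bash
sed -i 's/o\["gripper_width"\].round(4),o\["grip_force"\].round(1)/np.round(o["gripper_width"],4),np.round(o["grip_force"],1)/; s/get_obs()\["gripper_width"\].round(4)/np.round(get_obs()["gripper_width"],4)/' lib.py
python3 - <<'E'
from lib import *
import json
P=json.load(open("P.json"));n="plug"
o=get_obs();print(o["gripper_width"],o["grip_force"],o["time_s"])
c,tg,tp=plan(n,[.5535,-.2716],-.452,P[n][0],P[n][1]);tp+=-1.587-P[n][1]
p=np.array([.4921,.0053]);print(tg,tp)
z=place(p,tp,.026)
t=tp+pi/2
look(p,tp,.15,"w4.png");print(get_obs()["time_s"])
w=cv2.imread("pics/w4.png")[100:400,120:520]
a=np.hstack([cv2.resize(w,(400,300)),cv2.resize(cv2.imread("pics/p_plug.png"),(400,300))])
cv2.imwrite("pics/a.png",a)
E
```

```text
0.014618836122567832 59.1534698009491 26.075
-2.0227963267948965 -0.016203673205103852
 width 0.0139
 contact (0, 0) 0.035 10.5
 contact (0.0015, 0) 0.035 10.2
 contact (-0.0015, 0) 0.035 9.1
 contact (0, 0.0015) 0.028 5.2
36.15
```

View pics/a.png

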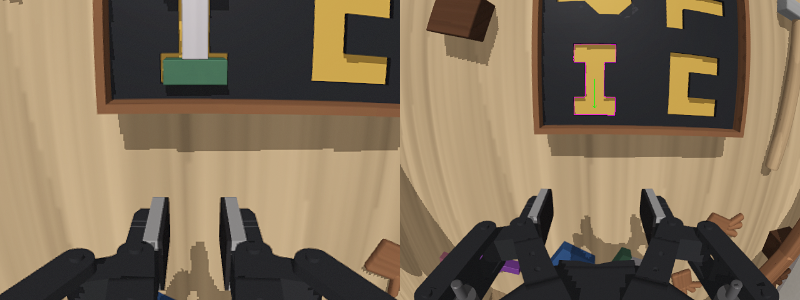

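```bash
python3 - <<'E'
from lib import *
import json
P=json.load(open("P.json"))
press(np.array([.4921,.0068]),-.016)
n="tee";p,tp=pick(n,np.array([.5675,-.3936]),.875,np.array(P[n][0]),P[n][1],.026)
a=np.hstack([cv2.imread("pics/p_tee.png"),cv2.imread("pics/d_tee.png")]);cv2.imwrite("pics/b.png",cv2.resize(a,(800,300),interpolation=3))
json.dump((p.tolist(),float(tp)),open("cur.json","w"))
if get_obs()["gripper_width"]>.01:
    place(p,tp,.026)
E
```

```text
pressed, tips at 0.041 0.042712192521248304 f 31.7
tee rel 1.74
 pocket [0.599 0.097] -0.023 2250
 gauge [ 0.5669 -0.3944] 0.849 1734 moved 0.0057
 grip 0.0142 60.2 t 47.5167
 width 0.014
 contact (0, 0) 0.028 4.4
```

View pics/b.png

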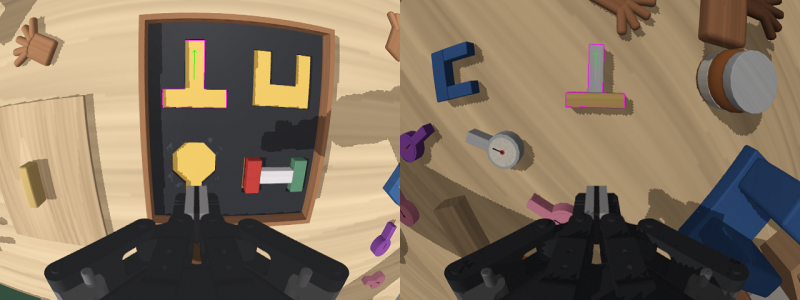

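```bash
sed -i 's/np.arange(.050,.036,-.001)/np.r_[np.arange(.050,.0445,-.001),np.arange(.0445,.036,-.0005)]/' lib.py; python3 - <<'E'
from lib import *
import json
P=json.load(open("P.json"))
p,tp=json.load(open("cur.json"));press(np.array(p),tp)
for n,g,gy,zt in (("snap",(.4349,-.2577),-.573,.026),("dial",(.4355,-.3809),2.057,.024)):
    p,tp=pick(n,np.array(g),gy,np.array(P[n][0]),P[n][1],zt)
    json.dump((p.tolist(),float(tp)),open("cur.json","w"))
    if get_obs()["gripper_width"]<.01: print("missed");break
    if place(p,tp,zt)>.0325: print("not seated");break
    press(p,tp)
print(get_obs()["time_s"])
E
```

```text
pressed, tips at 0.041 0.042853338126917044 f 23.0
snap rel 0.04
 pocket [0.5825 0.0024] -0.019 2870
 gauge [ 0.4328 -0.2562] -0.596 2288 moved 0.0106
 grip 0.0183 58.7 t 65.9333
 width 0.018
 contact (0, 0) 0.028 4.9
 pressed, tips at 0.041 0.0428275957963071 f 25.3
dial rel 1.37
 pocket [0.509  0.0988] 3.119 2319
 gauge [ 0.4329 -0.3838] 2.052 1851 moved 0.0078
 grip 0.0417 60.7 t 84.175
 width 0.0415
 contact (0, 0) 0.028 5.0
 pressed, tips at 0.0415 0.042819862410314116 f 23.5
96.3917
```

```bash
python3 - <<'E'
from lib import *
w=look(np.array([.548,.05]),pi/2,.24,"w5.png")
np.savez("w5.npz",**{k:w[k] for k in("frame","intrinsics","view")})
print(pixel(w,[[.548+sx*.116,.05+sy*.101,.052] for sx in(-1,1) for sy in(-1,1)]).round())
f=w["frame"];cv2.imwrite("pics/w5c.png",cv2.resize(f[0:350,140:500],None,fx=1.7,fy=1.7)[:,:,::-1])
look(np.array([.47,.335]),pi/2,.20);c=snap("wrist","w6.png")
m=mask(c,(20,110,80),(30,255,255))
for k in blobs(m,200)[:4]:
    print(cv2.boundingRect(k),cv2.minAreaRect(world(c,k[:,0],.040).astype(np.float32)*1000))
print(get_obs()["time_s"])
E
```

```text
[[197.   5.]
 [433.   5.]
 [206. 262.]
 [425. 261.]]
(305, 87, 23, 81) ((470.91900634765625, 334.1150207519531), (16.867177963256836, 61.74266052246094), 89.97114562988281)
(102, 97, 18, 25) ((445.1779479980469, 162.7622833251953), (17.444149017333984, 21.893699645996094), 87.71566009521484)
98.4167
```

View pics/w5c.png

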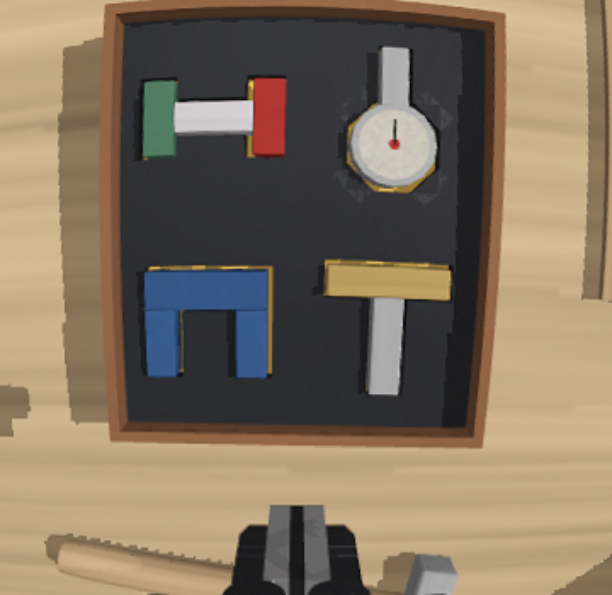

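View pics/w6.png

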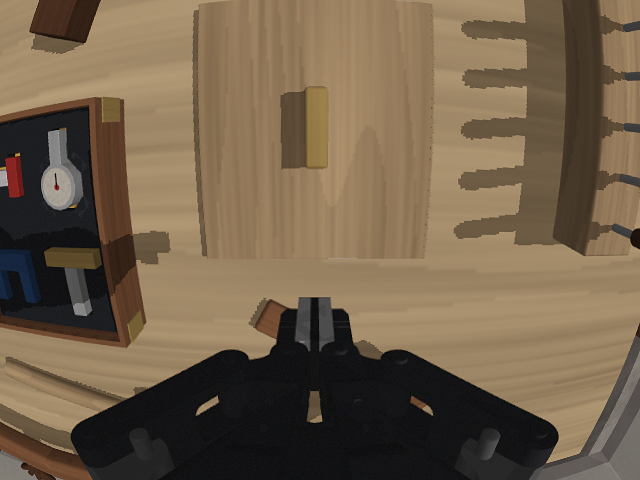

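```bash
python3 - <<'E'
from lib import *
d=np.load("w5.npz");c=dict(d);c["n"]="wrist"
for q in ([(105,5),(505,14),(483,447),(110,440)],):
    W=world(c,np.array(q)/1.7+[140,0],.052);print(W.round(4),W.mean(0).round(4))
    l=np.linalg.norm;print([l(W[i]-W[(i+1)%4]).round(4) for i in range(4)])
    e=(W[2]+W[3]-W[0]-W[1]);print("yaw",np.arctan2(e[1],e[0]));e=W[1]+W[2]-W[0]-W[3];print(np.arctan2(-e[0],e[1]))
f=c["frame"].astype(int);
x=cv2.cvtColor(c["frame"],cv2.COLOR_RGB2HSV)
# rim = reddish wood, at subcolumns/rows: print transitions via saturation
for r in(90,170): print("row",r,[(i,x[r,i].tolist()) for i in list(range(198,216,1))+list(range(418,440,1))][::1])
E
```

```text
[[ 0.4309 -0.047 ]
 [ 0.4349  0.1544]
 [ 0.6655  0.1504]
 [ 0.6613 -0.0517]] [0.5481 0.0515]
[np.float64(0.2014), np.float64(0.2306), np.float64(0.2021), np.float64(0.2305)]
yaw -0.01907231212399349
-0.02014014380947081
row 90 [(198, [15, 109, 145]), (199, [12, 136, 148]), (200, [12, 134, 148]), (201, [13, 136, 148]), (202, [13, 133, 148]), (203, [13, 134, 148]), (204, [12, 133, 150]), (205, [12, 135, 130]), (206, [11, 135, 119]), (207, [12, 135, 121]), (208, [12, 137, 121]), (209, [11, 140, 120]), (210, [11, 98, 86]), (211, [114, 25, 52]), (212, [115, 29, 52]), (213, [114, 26, 50]), (214, [113, 20, 50]), (215, [114, 24, 54]), (418, [113, 30, 34]), (419, [120, 15, 34]), (420, [102, 35, 36]), (421, [120, 28, 36]), (422, [128, 29, 35]), (423, [113, 28, 37]), (424, [176, 47, 38]), (425, [11, 138, 74]), (426, [12, 133, 71]), (427, [12, 139, 75]), (428, [12, 145, 72]), (429, [12, 136, 75]), (430, [12, 138, 109]), (431, [13, 131, 152]), (432, [12, 132, 149]), (433, [13, 131, 148]), (434, [12, 133, 150]), (435, [12, 134, 148]), (436, [13, 122, 159]), (437, [18, 84, 197]), (438, [19, 77, 210
[... 233 characters left out ...]
 126]), (207, [12, 137, 119]), (208, [12, 138, 120]), (209, [12, 137, 121]), (210, [12, 138, 118]), (211, [10, 106, 82]), (212, [105, 43, 48]), (213, [110, 31, 49]), (214, [113, 21, 49]), (215, [110, 31, 49]), (418, [110, 25, 31]), (419, [105, 16, 31]), (420, [120, 16, 32]), (421, [11, 140, 71]), (422, [12, 136, 73]), (423, [12, 134, 74]), (424, [10, 133, 71]), (425, [12, 137, 69]), (426, [12, 138, 118]), (427, [12, 135, 151]), (428, [12, 133, 151]), (429, [12, 133, 150]), (430, [12, 132, 149]), (431, [12, 135, 149]), (432, [13, 123, 158]), (433, [18, 82, 192]), (434, [18, 81, 192]), (435, [18, 82, 193]), (436, [18, 81, 192]), (437, [18, 82, 192]), (438, [18, 82, 192]), (439, [18, 81, 192])]
```

```bash
python3 - <<'E'
from lib import *
c=dict(np.load("w5.npz"));c["n"]="wrist"
W=world(c,[(198.6,90),(436.6,90),(199,170),(432.5,170)],.052);print(W.round(4))
yc=[(W[i,1]+W[i+1,1])/2-.0195*(.5481-(W[i,0]+W[i+1,0])/2) for i in(0,2)];print(yc)
T=np.array([.5481,(.0515+np.mean(yc))/2]);yaw=-.0195;print(T)
B=np.array([.4709,.3341])
hand.move_gripper(.06)
bot.reach([*B,.12],down(pi/2));bot.servo_line([*B,.034],velocity=.1)
hand.move_gripper(0,110);bot.servo_line([*B,.20],velocity=.1)
o=get_obs();print(o["gripper_width"],o["grip_force"],o["time_s"])
bot.servo_line([*T,.20],ori=down(pi/2+yaw),velocity=.15)
o=get_obs();print(o["gripper_width"],o["grip_force"]);snap("scene","s7.png")
bot.dwell(.3);f0=fz()
for off in [(0,0),(0,.002),(0,-.002),(.002,0),(-.002,0),(.002,.002),(-.002,.002),(.002,-.002),(-.002,-.002)]:
    x,y=T+off
    bot.servo_line([x,y,.092],velocity=.08)
    for z in np.arange(.090,.0755,-.001):
        bot.servo_line([x,y,z],velocity=.02)
        if fz()-f0>5: break
    print(off,round(z,4),fz()-f0)
    if z<.0825: break
print(get_obs()["position"],get_obs()["ft_torque"],get_obs()["time_s"])
E
```

```text
[[ 0.5104 -0.0487]
 [ 0.51    0.1528]
 [ 0.5798 -0.0506]
 [ 0.5798  0.1514]]
[np.float64(0.05134377443250087), np.float64(0.05101550757369769)]
[0.5481     0.05133982]
0.016014722283208167 107.49504804611206 102.8333
0.01573235353425463 107.51575112342834
(0, 0) 0.08 11.24565086555995
[0.54815625 0.05135439 0.08086212] [-0.037945    0.58073968  0.03130739] 109.5333
```

```bash
python3 - <<'E'
from lib import *
hand.move_gripper(.05);bot.dwell(.3)
x,y=.5481,.05134
bot.servo_line([x,y,.20],velocity=.15)
# light seating push on the bar
hand.move_gripper(0);f0=fz();bot.servo_line([x,y,.092+.017],velocity=.08)
for h in np.arange(.090,.080,-.0005):
    bot.servo_line([x,y,h+.017],velocity=.02)
    if fz()-f0>8: break
print("bar top",get_obs()["position"][2]-.017,fz()-f0)
bot.servo_line([x,y,.2],velocity=.15)
bot.reach([.30,.40,.35],ori(.3,.4,pi/2))
c=snap("scene","s8.png");cv2.imwrite("pics/s8c.png",cv2.resize(c["frame"][180:400,180:540],None,fx=2.2,fy=2.2,interpolation=2)[:,:,::-1])
print(get_obs()["time_s"],get_obs()["wrist_force"])
E
```

```text
bar top 0.08600982553983819 13.025641741730016
118.2833 [0.34920303 0.78372301 0.03358917]
```

View pics/s8c.png

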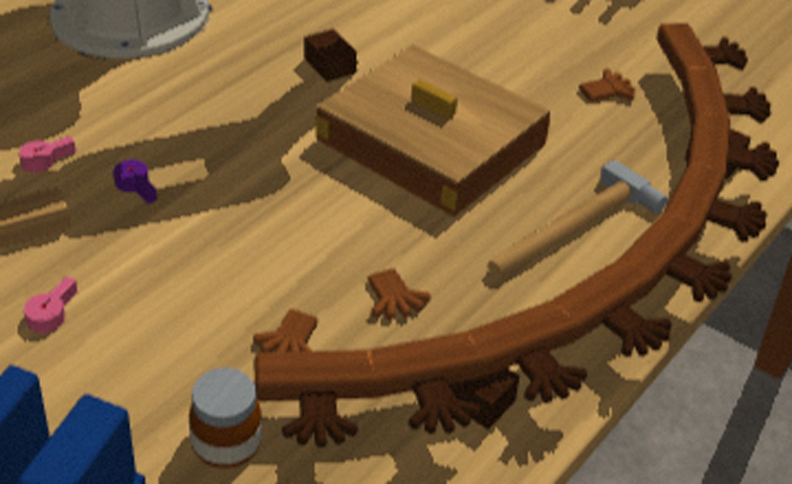

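The cover sits flat on the case: the bar top measures 86.0 mm, the value expected when it is seated. In the crop it shows at about (433,130), and the leaves lie where they did.

```bash
python3 -c "
from workcell import *
print(hand_in())"
```

```text
the job is handed in; nothing more can be done
None
```

The job is handed in at about 118 s: all four gauges (tee, snap, plug, dial) are pressed home in their cutouts, the cover is back on and sits flat inside the rim, and the leaves were left where they lay.

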